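# Post the seam ripper into the child-safe drop box and bolt it

### The job

Put the seam ripper away in the wooden child-safe drop box: push it down past the spring flap in the top, keeping the flap held open until the ripper has dropped inside, and let the flap spring shut again. Then slide the box's bolt fully home so that the flap is locked. Leave the other things on the table where they are.

Things in the scene. Friction and masses are not known exactly. Their poses are not given: they have to be found in the camera images.
- seam_ripper: Seam ripper lying flat: 136 mm long, 20 mm thick, green, with a clear green cap at one end and a pale grip at the other; beside it lie two other slim tools. Origin: centre of its underside, z up; length along its own x, 68 mm each way, cap at +x. From x = -14 to +30 mm it is a block 20 mm wide and high, elsewhere a rod about 16 mm thick. 11 to 21 g.
- ripper_mid (a point): The middle of the seam ripper's thickness, 10 mm above its origin.
- drop_box: Fixed light-wood box, 170 (own x) x 196 (y) x 155 mm (z). Origin: centre of its underside, z up; front (-x) towards the robot. Top face at z = 155 mm: a wooden deck at x = -85 to -25 mm carries the bolt; behind it the opening, x = -25 to +75, y = -90 to +90 mm, is closed by the flap. Hollow inside, also under the deck; inner floor at z = 10 mm.
- flap (a joint): Metal flap in the opening, 97 (x) x 172 (y) x 4 mm, top 2 mm below the rim. Hinged along the opening's back edge (box x = +75, z = 152 mm); its front edge swings down into the box. 0 = shut, level; up to 1.4 rad. A spring shuts it: 0.12 N m when shut, 0.34 N m at 1.1 rad (2 to 5 N where the ripper pushes). The ripper's weight alone does not open it.
- flap_push (a point): Point on the flap's upper face 48 mm in front of the hinge, midway along y (box x = +27, y = 0 mm when shut). If ripper (its length along box y) and fingertips are pushed down here to about 50 mm below the rim, the flap stands near 1 rad; the ripper let go there drops off its front edge while the fingers hold it. Fingers must open only a little: the opening is 100 mm wide in x.
- bolt (a joint): Slide bolt in the deck. Value: distance slid from fully open towards the flap (box +x), 0 to 0.024 m = fully home; starts at up to 0.006. Friction about 1.5 N, stays where left. Home, its tongue lies under the flap's front edge and the flap cannot be pushed down.
- bolt_knob (a point): Middle of the bolt's upright round dark steel knob, 18 mm in diameter, from 2.5 to 24.5 mm above the deck (this point: 13.5 mm above it). At bolt value 0 it is at box x = -63, y = +60 mm; it moves along box +x with the bolt. Can be gripped from above or pushed.
- tracing_wheel: Bystander: tracing wheel with orange-brown wooden handle and small toothed wheel, 149 mm long along its own y, 16 mm wide, 22 mm high, loose. Origin: centre of its underside.
- fabric_marker: Bystander: white pen with blue cap, 127 mm long along its own y, 11 mm wide, 13 mm high, loose. Origin: centre of its underside.
- thread_black: Bystander: standing spool of black thread, 30 mm in diameter, 52 mm tall, loose. Origin: centre of its underside.
- pin_box: Bystander: milky clear lidded pin box, 60 x 64 x 27 mm, loose. Origin: centre of its underside.
- chalk_white: Bystander: flat piece of white tailor's chalk, 41 x 33 x 6 mm, loose. Origin: centre of its underside.

How it is judged:
By the outcome, as a careful person would: the job done as asked, in the order asked, and still so for the second after the job is handed in, with the robot touching nothing.
It also fails if it takes over 48 s, if anything falls off the work surface, if the arm or the gripper's body presses on something with over 40 N, if the wrist force passes 120 N, or if a joint passes its speed limit or range.

### The arm

A 7-joint arm with a two-finger parallel gripper is mounted at the origin on a cart in front of the work surface, level with it; the furniture and walls round the work are solid. World frame = base frame: x ahead of the robot, y to its left, z up, the work surface at z = 0. Lengths are in m, angles in rad, forces in N, time in s.
With the tool pointing down it reaches from about 0.35 to 0.9 m from the base axis. Payload 8.1 kg.
Tool frame: the origin (TCP) lies midway between the tips of the shut fingers; the grasp point (between the pads) lies arm.grasp_offset behind it (arm.grasp_offset is the distance from the TCP to the grasp point, in m); z points along the fingers, y is the line along which they close (so a half turn about z gives the same grasp; the last joint's range is limited). The gripper opens to 92 mm and grips with 3 to 60 N. Pads are 19 mm wide; open, the fingers measure 130 mm over their backs; the gripper's body (75 mm by 190 mm) begins 47 mm behind the grasp point.
Start: joints at [-1.258, 0.434, 0.025, 1.573, -0.012, 1.134, -0.075], TCP at [0.252, 0.572, 0.227] pointing down, gripper open.
Joint ranges: [-2.62, 2.62], [-0.44, 2.09], [-1.27, 1.32], [0.08, 2.57], [-1.32, 4.46], [0.12, 2], [-2.74, 2.74]. Speed limits (rad/s): [2.22, 2.22, 3.01, 3.01, 3.14, 3.14, 3.14].

### API

Orientations are given as a rotation vector (axis times angle).
In Python, from cell import observe, imaging, arm gives the robot as it stands.
- The arm moves only by the tool apply_moves, never from a script. Its argument "commands" is a list of rows, each a list of 5 numbers: the opening in per cent of the stroke, from 0 (shut) to 100 (fully open), then the shift along the world's x, y, z in units of 0.06 m (1.0 is 0.06 m), then the turn about the world's z in units of 0.5 rad (1.0 is 0.5 rad). A call has 1 to 12 rows; each row shifts and turns the commanded pose from where the row before left it; what a row does not reach is not made up. A row lasts 1/8 s, in which the tool goes at most 62.5 mm and 10.7 degrees, less where a joint would pass 70% of its speed; a pose out of reach is approached as far as the arm can. A call with a number of a shift or a turn outside -1 to 1 is refused whole. A call with a gripper value outside its range is refused whole. The fingers move at their own pace and stop on an object; "newtons" is the grip in N (left out, the last holds). Time passes only in rows, so rows that do not move let the fingers close. It gives the time, the measured TCP pose, the force, the opening and the grip force at its end, in the units of the state.
- observe(): the state, without advancing time (a new reading comes with each control period).
- imaging.get_image(name): name is "scene" or "top" or "wrist"; returns (picture, depth): 480x640x3 uint8, red, green, blue; 480x640 float32, m along the optical axis (not along the pixel's ray), 0 where there is no reading.
- imaging.camera_params(name): a dict with "camera_matrix" (3x3 intrinsics, pixels), "origin" and "rotation" of the camera in the world; the wrist camera has in their place "tool_from_camera" (4x4, takes a point from camera to tool coordinates, whose origin is the TCP and whose axes are the flange's). Camera axes: x right, y up, looking along -z (the intrinsics and any distortion apply to the point x, -y, -z); pixel columns grow to the right and rows downward; lengths in m; the calibration is good to about 2 mm. A picture is of the moment at which its call begins: read the wrist's pose just before it. camera_params takes no time and is no camera call.
- arm.sign_off(): hands the job in; it is judged then, once.
The state is a dict: "clock": time; "joints": joint angles; "dq": joint speeds; "joint_efforts": joint torques, N m; "position": TCP position; "ee_rot": TCP orientation; "force": force on the tool from outside, world axes, zero at the start; "ft_torque": the same for the moment, N m; "width": opening from 0.0 (shut) to 1.0 (fully open); "gripper_force": force on a finger pad.
Only numpy, scipy, OpenCV 4.12 (cv2) and the standard library are available. Lean on these libraries where they do the work, as an engineer would, in place of code of your own. Each camera call takes 0.05 s, during which the arm holds its last target. There are 200 camera calls.

## Working session

There is one attempt and no reset: what is moved stays moved. The work goes in short steps, Python scripts to look and compute and a tool call to move; the robot and the scene stay as the last step left them, time stands still between calls to the robot, and variables do not carry over. Pictures are saved under pics/ and viewed, at most 10 in all, crops included, and the job is handed in when it is done.

Besides the shell and the picture viewer there is one more tool, called after "Emit:" by a JSON object that holds its "method" and its "body", one argument or row to a line. apply_moves: Moves the arm, as the interface text tells. Its arguments: {"type":"object","properties":{"commands":{"type":"array"},"newtons":{"type":"number"}},"required":["commands"]}

```bash
mkdir -p pics; cat > h.py <<'E'
from cell import observe, imaging, arm
import numpy as np, cv2
from scipy.spatial.transform import Rotation as R
def grab(n):
    s=observe(); p,d=imaging.get_image(n); c=imaging.camera_params(n)
    K=np.array(c["camera_matrix"])
    if n=="wrist":
        T=np.eye(4);T[:3,:3]=R.from_rotvec(s["ee_rot"]).as_matrix();T[:3,3]=s["position"]
        T=T@np.array(c["tool_from_camera"]);Rm,o=T[:3,:3],T[:3,3]
    else: Rm,o=np.array(c["rotation"]),np.array(c["origin"])
    v,u=np.mgrid[:480,:640]
    P=np.stack([(u-K[0,2])/K[0,0]*d,-(v-K[1,2])/K[1,1]*d,-d],-1)@Rm.T+o
    P[d==0]=np.nan
    return p,d,P,c
def save(n,p): cv2.imwrite(f"pics/{n}.png",p[...,::-1])
E
python3 - <<'E'
from h import *
print(observe(), arm.grasp_offset)
for n in("top","scene"):
    p,d,P,c=grab(n); save(n+"1",p); np.save(n+"P.npy",P); np.save(n+"I.npy",p); print({k:np.array(v).round(3).tolist() if not isinstance(v,str) else v for k,v in c.items()})
E
```

```text
{'clock': 0.0, 'joints': array([-1.25761735,  0.43524784,  0.02495662,  1.57410515, -0.01161087,
        1.13399981, -0.07509728]), 'dq': array([-0.00071625, -0.0001306 , -0.00199189, -0.00160767, -0.00083693,
        0.00084762,  0.00085783]), 'joint_efforts': array([-8.89688436e-04, -6.67845368e+01,  9.84138586e-01, -3.14460683e+01,
       -6.07311074e-02,  4.28872823e-02,  9.24079859e-05]), 'position': array([0.25227024, 0.57125745, 0.22592623]), 'ee_rot': array([-6.48454913e-01, -3.07372999e+00,  2.51639263e-03]), 'force': array([-0.07585504,  0.32853539, -0.15527095]), 'ft_torque': array([-0.00713628, -0.00736385,  0.00335033]), 'gripper_force': 0.0, 'width': 1.0014679277109177} 0.0188Traceback (most recent call last):
  File "<stdin>", line 4, in <module>
  File "h.py", line 12, in grab
    P=np.stack([(u-K[0,2])/K[0,0]*d,-(v-K[1,2])/K[1,1]*d,-d],-1)@Rm.T+o
      ~~~~~~~~~~~~~~~~~~~~~~~~~~~~~~~~~~~~~~~~~~~~~~~~~~~~~~~~~~~~~~~^~
ValueError: operands could not be broadcast together with shapes (480,640) (3,)
```

```bash
python3 - <<'E'
import re
s=open('h.py').read()
s=s.replace('np.array(c["rotation"]),np','R.from_rotvec(c["rotation"]).as_matrix(),np')
open('h.py','w').write(s)
from h import *
for n in("top","scene","wrist"): print(n,imaging.camera_params(n))
for n in("top","scene"):
    p,d,P,c=grab(n); save(n+"1",p); np.save(n+"P.npy",P); np.save(n+"I.npy",p)
    print(n,[P[v,u].round(3).tolist() for v in(100,240,380,450) for u in(100,320,540)])
E
```

```text
top {'camera_matrix': array([[494.9765748 ,   0.        , 314.36008994],
       [  0.        , 494.9765748 , 242.64468332],
       [  0.        ,   0.        ,   1.        ]]), 'origin': array([ 0.41214894, -0.04208369,  0.98457955]), 'rotation': array([ 0.14095766, -0.12349052, -1.57275575])}
scene {'camera_matrix': array([[519.31570432,   0.        , 312.52828715],
       [  0.        , 519.31570432, 239.4485609 ],
       [  0.        ,   0.        ,   1.        ]]), 'origin': array([ 0.2030572 , -0.44586184,  0.76614115]), 'rotation': array([ 0.67974115, -0.23476474, -0.69401468])}
wrist {'camera_matrix': array([[432.54149607,   0.        , 323.88239171],
       [  0.        , 432.54149607, 239.36425754],
       [  0.        ,   0.        ,   1.        ]]), 'tool_from_camera': array([[-6.00657844e-04,  9.57252543e-01,  2.89252846e-01,
         7.77517776e-02],
       [ 9.99999818e-01,  5.92001708e-04,  1.17414903e-04,
         1.79193229e-04],
       [-5.88424638e-05,  2.89252864e-01, -9.57252724e-01,
        -1.58026827e-01],
       [ 0.00000000e+00,  0.00000000e+00,  0.00000000e+00,
         1.00000000e+00]])}
top [[0.891, 0.423, 0.001], [0.883, -0.045, 0.006], [0.882, -0.51, -0.001], [0.588, 0.404, -0.002], [0.585, -0.043, 0.001], [0.582, -0.485, -0.001], [0.313, 0.385, 0.001], [0.311, -0.041, -0.003], [0.309, -0.464, -0.002], [0.011, 0.693, -0.746], [0.109, -0.04, -0.317], [0.008, -0.763, -0.745]]
scene [[0.521, 0.752, 0.009], [0.901, 0.348, 0.036], [1.296, 0.002, 0.026], [0.31, 0.331, 0.0], [0.628, 0.042, 0.002], [0.875, -0.257, 0.069], [0.151, 0.552, -0.746], [0.437, -0.173, 0.001], [0.695, -0.4, -0.001], [0.127, -0.041, -0.002], [0.366, -0.253, 0.0], [0.602, -0.461, 0.0]]
```

View pics/top1.png

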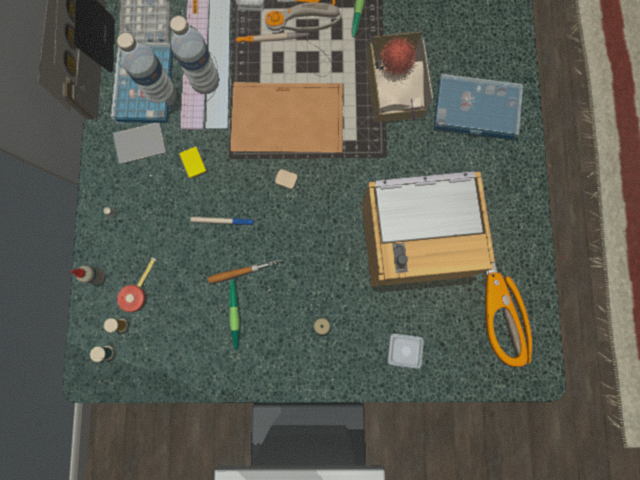

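View pics/scene1.png

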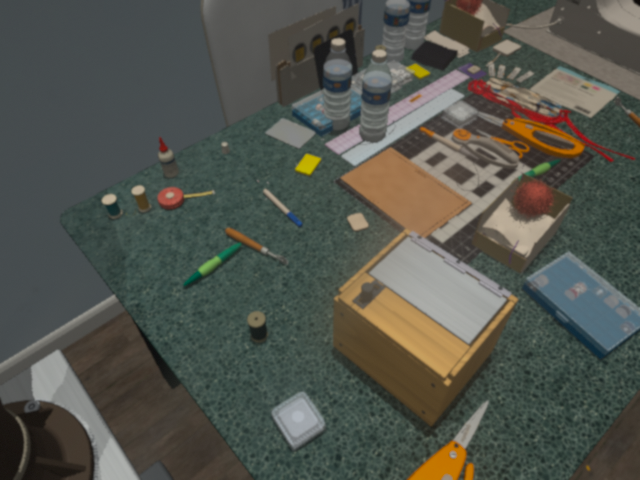

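```bash
python3 - <<'E'
from h import *
P=np.load("topP.npy");I=np.load("topI.npy");hsv=cv2.cvtColor(I,cv2.COLOR_RGB2HSV)
m=np.zeros((480,640),bool);m[270:355,222:245]=1
g=m&(hsv[...,1]>120)&(hsv[...,0]>40)&(hsv[...,0]<85)&(P[...,2]>0.006)
# refine: ripper
Q=P[g];c=Q[:,:2].mean(0);w,V=np.linalg.eigh(np.cov(Q[:,:2].T));a=V[:,1];a*=-np.sign(a[0])
t=(Q[:,:2]-c)@a;n=(Q[:,:2]-c)@V[:,0]
print("ripper n",g.sum(),c,a,t.min(),t.max(),n.min(),n.max(),Q[:,2].max())
for lo in np.arange(-.075,.075,.01):
    k=(t>=lo)&(t<lo+.01)
    if k.any():print(round(lo,3),k.sum(),Q[k,2].mean().round(4),np.ptp(n[k]).round(3),n[k].mean().round(4),I[g][k].mean(0).round())
# box deck
z=P[...,2];b=(z>.148)&(z<.162);b[:,:350]=0;b[:,510:]=0;b[:150]=0;b[300:]=0
r=cv2.minAreaRect(P[b][:,:2].astype(np.float32));print("top",r,cv2.boxPoints(r),np.median(z[b]))
kb=(z>.17);kb[:,:370]=0;kb[:,430:]=0;kb[:225]=0;kb[280:]=0
print("knob",kb.sum(),P[kb].mean(0),P[kb].min(0),P[kb].max(0))
c1=cv2.resize(I[265:355,200:300],None,fx=5,fy=5,interpolation=2);c2=cv2.resize(I[165:295,360:505],None,fx=3,fy=3.46,interpolation=2)
h=np.zeros((450,940,3),np.uint8);h[:,:500]=c1;h[:,502:502+435]=c2[:450];save("crop1",cv2.resize(h,(800,383)))
E
```

```text
ripper n 281 [0.44543793 0.12599588] [-0.99725603 -0.07402985] -0.05879002824798725 0.07502875935555672 -0.008212517425420594 0.007535215157664973 0.023294001315380397
-0.065 6 0.014 0.004 -0.0005 [ 42. 113.  87.]
-0.055 26 0.0156 0.01 0.0 [ 30. 107.  80.]
-0.045 30 0.017 0.01 0.0002 [ 29. 109.  82.]
-0.035 40 0.0173 0.015 -0.0006 [ 33. 110.  83.]
-0.025 41 0.0179 0.016 0.0001 [ 31. 110.  83.]
-0.015 36 0.0182 0.014 0.001 [ 35. 111.  84.]
-0.005 1 0.016 0.0 -0.0069 [114. 154.  81.]
0.005 2 0.0196 0.0 -0.0048 [125. 173.  90.]
0.015 3 0.0185 0.006 -0.0036 [126. 176.  92.]
0.025 2 0.0159 0.002 0.004 [114. 158.  83.]
0.035 19 0.0176 0.011 0.0007 [19. 93. 73.]
0.045 32 0.0156 0.012 -0.0001 [17. 90. 72.]
0.055 24 0.0155 0.009 -0.0003 [15. 91. 72.]
0.065 18 0.0134 0.006 -0.0002 [19. 89. 71.]
top ((0.5845797061920166, -0.23201727867126465), (0.17161871492862701, 0.19674177467823029), 5.262727737426758) [[ 0.49010924 -0.14193174]
 [ 0.5081549  -0.33784416]
 [ 0.6790502  -0.32210281]
 [ 0.6610045  -0.1261904 ]] 0.1550625819168665
knob 88 [ 0.5209339  -0.17720822  0.1801405 ] [ 0.51264371 -0.18538088  0.17599164] [ 0.52894549 -0.16886012  0.18431648]
```

View pics/crop1.png

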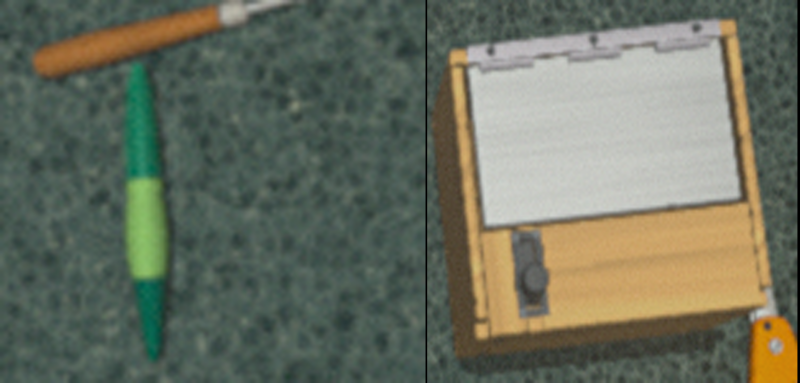

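Top view: the ripper runs from (232,280) to (237,347), cap end toward the robot. The box is at (430,230), yaw about 0.092 rad, and the knob is at (401,258), slid about 4.6 mm. All heights and sizes agree with the given values, so I move above the ripper.

Emit:
{"method": "apply_moves", "body": {
  "commands": [
    [60, 0.3, -0.743, -0.177, 0.098],
    [60, 0.3, -0.743, -0.177, 0.098],
    [60, 0.3, -0.743, -0.177, 0.098],
    [60, 0.3, -0.743, -0.177, 0.098],
    [60, 0.3, -0.743, -0.177, 0.098],
    [60, 0.3, -0.743, -0.177, 0.098],
    [60, 0.3, -0.743, -0.177, 0.098],
    [60, 0.3, -0.743, -0.177, 0.098],
    [60, 0.3, -0.743, -0.177, 0.098],
    [60, 0.3, -0.743, -0.177, 0.098],
    [60, 0, 0, 0, 0],
    [60, 0, 0, 0, 0]
  ],
  "newtons": 15
}}

```text
clock: 1.65
position: [0.4323, 0.1263, 0.1205]
ee_rot: [0.115, -3.139, -0.0]
force: [-0.1, -0.9, 0.3]
width: 0.598
gripper_force: 0.0
```

```bash
cat > w.py <<'E'
from h import *
import sys
s=observe();M=R.from_rotvec(s["ee_rot"]).as_matrix()
print("t",s["clock"],"pos",s["position"].round(4),"yaw_y",np.degrees(np.arctan2(M[1,1],M[0,1])).round(2),"f",np.round(s["force"],2),"w",s["width"],s["gripper_force"],"z",M[:,2].round(3))
E
python3 - <<'E'
import w
from h import *
p,d,P,c=grab("wrist");save("w1",p)
hsv=cv2.cvtColor(p,cv2.COLOR_RGB2HSV)
g=(hsv[...,1]>110)&(hsv[...,0]>30)&(hsv[...,0]<85)&(P[...,2]>.008)&(P[...,2]<.03)&(abs(P[...,1]-.125)<.03)
n,l,st,_=cv2.connectedComponentsWithStats(g.astype(np.uint8));k=1+st[1:,4].argmax();Q=P[l==k]
r=cv2.minAreaRect(Q[:,:2].astype(np.float32));print(r,Q[:,2].max(),Q[:,0].min(),Q[:,0].max(),st[k])
cc=Q[:,:2].mean(0);w_,V=np.linalg.eigh(np.cov(Q[:,:2].T));print(cc,V[:,1])
E
```

```text
t 1.65 pos [0.4323 0.1263 0.1205] yaw_y 94.2 f [-0.07 -0.95  0.31] w 0.5975402344660241 0.0 z [-0.  0. -1.]
((0.4786176383495331, 0.12952657043933868), (0.053386032581329346, 0.016547024250030518), 4.752124309539795) 0.020229459255533266 0.4517090530253574 0.5054615831312728 [ 311  265   26   73 1394]
[0.47398465 0.12916241] [-0.9971837  -0.07499773]
```

View pics/w1.png

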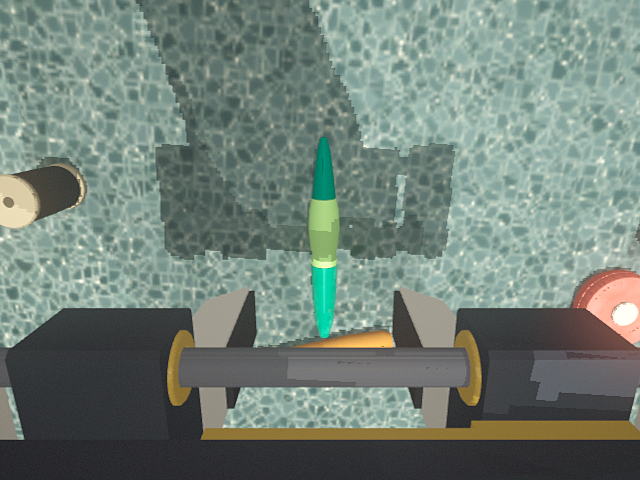

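The wrist view shows the ripper (col 323, rows 137–338) centred between the fingers and aligned with them. I descend and grip.

Emit:
{"method": "apply_moves", "body": {
  "commands": [
    [60, 0, 0, -0.5, 0],
    [60, 0, 0, -0.5, 0],
    [60, 0, 0, -0.4, 0],
    [60, 0, 0, -0.3, 0],
    [60, 0, 0, -0.15, 0],
    [60, 0, 0, -0.09, 0],
    [60, 0, 0, 0, 0],
    [0, 0, 0, 0, 0],
    [0, 0, 0, 0, 0],
    [0, 0, 0, 0, 0],
    [0, 0, 0, 0, 0],
    [0, 0, 0, 0, 0]
  ],
  "newtons": 15
}}

```text
clock: 3.2
position: [0.4326, 0.126, 0.0043]
ee_rot: [-0.116, 3.139, 0.0]
force: [0.3, -0.0, 2.7]
width: 0.216
gripper_force: 15.0
```

Emit:
{"method": "apply_moves", "body": {
  "commands": [
    [0, 0, 0, 0.3, 0],
    [0, 0, 0, 0.6, 0],
    [0, 0, 0, 0.8, 0],
    [0, 0, 0, 0.8, 0],
    [0, 0, 0, 0.8, 0],
    [0, 0, 0, 0.5, 0],
    [0, 0, 0, 0.13, 0],
    [0, 0, 0, 0, 0]
  ]
}}

```text
clock: 4.2
position: [0.4323, 0.1259, 0.2396]
ee_rot: [-0.117, 3.139, 0.0]
force: [-0.4, 0.0, -0.2]
width: 0.216
gripper_force: 15.0
```

Emit:
{"method": "apply_moves", "body": {
  "commands": [
    [0, 0.248, -0.488, 0, -0.259],
    [0, 0.248, -0.488, 0, -0.259],
    [0, 0.248, -0.488, 0, -0.259],
    [0, 0.248, -0.488, 0, -0.259],
    [0, 0.248, -0.488, 0, -0.259],
    [0, 0.248, -0.488, 0, -0.259],
    [0, 0.248, -0.488, 0, -0.259],
    [0, 0.248, -0.488, 0, -0.259],
    [0, 0.248, -0.488, 0, -0.259],
    [0, 0.248, -0.488, 0, -0.259],
    [0, 0.248, -0.488, 0, -0.259],
    [0, 0.248, -0.488, 0, -0.259]
  ]
}}

```text
clock: 5.7
position: [0.6107, -0.2262, 0.2376]
ee_rot: [-2.122, -2.314, 0.003]
force: [0.6, 0.4, -0.8]
width: 0.22
gripper_force: 15.0
```

Emit:
{"method": "apply_moves", "body": {
  "commands": [
    [0, 0, 0, 0, 0],
    [0, 0, 0, 0, 0],
    [0, 0, 0, 0, 0]
  ]
}}

```text
clock: 6.08
position: [0.6107, -0.224, 0.2394]
ee_rot: [-2.115, -2.321, -0.0]
force: [0.0, -0.4, 0.5]
width: 0.221
gripper_force: 15.0
```

```bash
python3 - <<'E'
import w
from h import *
p,d,P,c=grab("wrist");save("w2",p)
z=P[...,2];b=(z>.151)&(z<.158)&(abs(P[...,0]-.585)<.11)&(abs(P[...,1]+.232)<.12)
Q=P[b];print(cv2.boxPoints(cv2.minAreaRect(Q[:,:2].astype(np.float32))))
kb=(z>.172)&(z<.185)&(np.hypot(P[...,0]-.521,P[...,1]+.177)<.03);print("knob",kb.sum(),P[kb].mean(0),P[kb].min(0),P[kb].max(0))
E
```

```text
t 6.075 pos [ 0.6107 -0.224   0.2394] yaw_y 5.33 f [ 0.04 -0.39  0.45] w 0.22065321145433778 14.999085813760757 z [-0.001  0.001 -1.   ]
[[ 0.4904938  -0.14238298]
 [ 0.5085623  -0.33664134]
 [ 0.6788384  -0.32080343]
 [ 0.6607698  -0.12654507]]
knob 991 [ 0.52312981 -0.17670817  0.1790592 ] [ 0.51451847 -0.1856927   0.17242649] [ 0.53083703 -0.16864184  0.18172986]
```

View pics/w2.png

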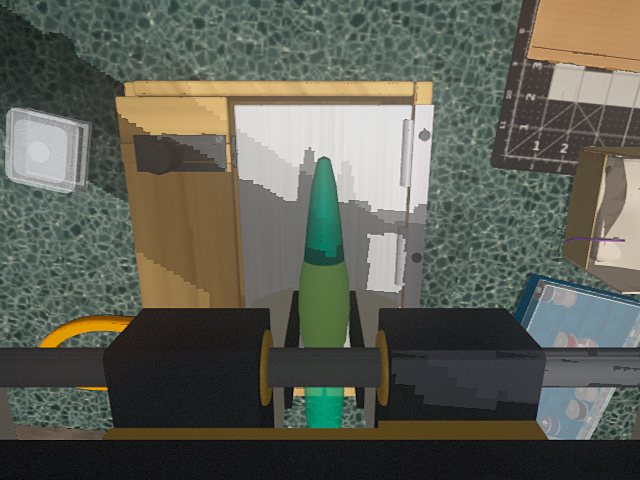

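The ripper is held straight (col 323) over the flap, with the opening between cols 237 and 410. Box and knob positions are confirmed. I push down.

Emit:
{"method": "apply_moves", "body": {
  "commands": [
    [0, 0, 0, -0.4, 0],
    [0, 0, 0, -0.5, 0],
    [0, 0, 0, -0.3, 0],
    [0, 0, 0, -0.2, 0],
    [0, 0, 0, -0.2, 0],
    [0, 0, 0, -0.2, 0],
    [0, 0, 0, 0, 0]
  ],
  "newtons": 25
}}

```text
clock: 7.0
position: [0.611, -0.2257, 0.1319]
ee_rot: [2.118, 2.32, -0.0]
force: [-2.2, 0.5, 3.9]
width: 0.219
gripper_force: 25.0
```

Emit:
{"method": "apply_moves", "body": {
  "commands": [
    [0, 0, 0, -0.15, 0],
    [0, 0, 0, -0.15, 0],
    [0, 0, 0, -0.14, 0],
    [0, 0, 0, 0, 0],
    [0, 0, 0, 0, 0]
  ]
}}

```text
clock: 7.62
position: [0.6103, -0.2264, 0.1063]
ee_rot: [2.119, 2.319, -0.001]
force: [-4.7, -0.7, 7.6]
width: 0.22
gripper_force: 31.1
```

```bash
python3 - <<'E'
import w
from h import *
p,d,P,c=grab("wrist");q=grab("top")[0]
h=np.zeros((480,800,3),np.uint8);h[:,:480]=p[:,80:560];h[:360,480:]=cv2.resize(q[150:300,350:510],(320,360));save("w3",h)
E
```

```text
t 7.625 pos [ 0.6103 -0.2264  0.1063] yaw_y 5.15 f [-4.72 -0.69  7.55] w 0.22009716666037987 31.13014731556177 z [-0.    -0.001 -1.   ]
```

View pics/w3.png

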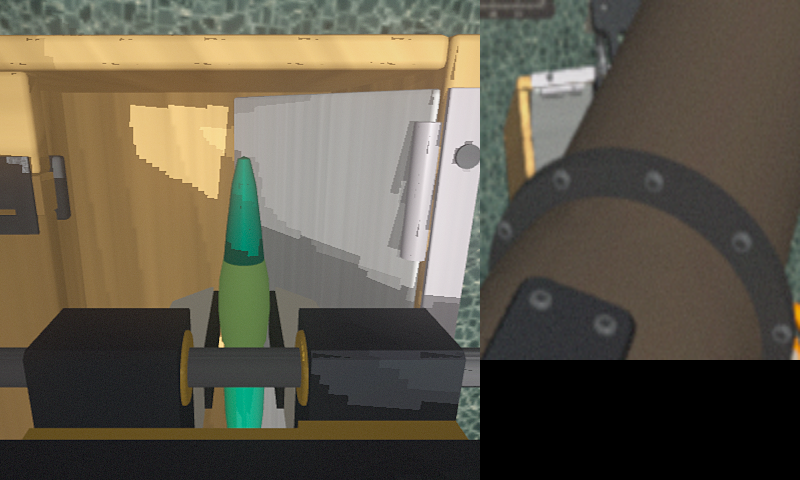

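The flap stands open with its edge at col 235, behind the ripper's centreline, and the front is clear. I open the fingers slightly to release.

Emit:
{"method": "apply_moves", "body": {
  "commands": [
    [40, 0, 0, 0, 0],
    [40, 0, 0, 0, 0],
    [40, 0, 0, 0, 0],
    [40, 0, 0, 0, 0],
    [40, 0, 0, 0, 0],
    [40, 0, 0, 0, 0]
  ]
}}

```text
clock: 8.48
position: [0.6066, -0.2267, 0.1042]
ee_rot: [-2.117, -2.313, 0.008]
force: [-10.5, -2.1, -2.0]
width: 0.402
gripper_force: 4.3
```

```bash
python3 - <<'E'
import w
from h import *
p,d,P,c=grab("wrist");save("w4",p)
E
```

```text
t 8.475 pos [ 0.6066 -0.2267  0.1042] yaw_y 5.07 f [-10.48  -2.11  -1.97] w 0.4021112830851297 4.308105334639549 z [-0.008  0.    -1.   ]
```

View pics/w4.png

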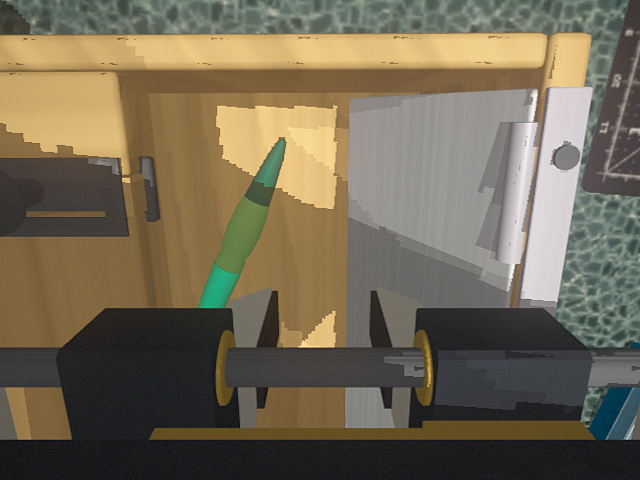

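The ripper lies on the box's inner floor (from (283,140) down to (210,300)), and the flap edge at col 348 is clear of it. I rise and let the flap shut.

Emit:
{"method": "apply_moves", "body": {
  "commands": [
    [25, 0, 0, 0, 0],
    [25, 0, 0, 0.1, 0],
    [25, 0, 0, 0.2, 0],
    [25, 0, 0, 0.3, 0],
    [25, 0, 0, 0.4, 0],
    [25, 0, 0, 0.5, 0],
    [25, 0, 0, 0.5, 0],
    [25, 0, 0, 0.3, 0],
    [45, 0, 0, 0, 0],
    [45, 0, 0, 0, 0]
  ]
}}

```text
clock: 9.78
position: [0.6107, -0.225, 0.2424]
ee_rot: [-2.117, -2.319, 0.001]
force: [0.5, 0.4, 0.7]
width: 0.414
gripper_force: 0.0
```

Emit:
{"method": "apply_moves", "body": {
  "commands": [
    [45, -0.3, 0.16, 0, 0],
    [45, -0.3, 0.16, 0, 0],
    [45, -0.3, 0.16, 0, 0],
    [45, -0.3, 0.16, 0, 0],
    [45, -0.28, 0.16, 0, 0],
    [45, 0, 0, 0, 0],
    [45, 0, 0, 0, 0]
  ]
}}

```text
clock: 10.65
position: [0.5226, -0.1775, 0.2431]
ee_rot: [-2.118, -2.32, 0.001]
force: [0.9, -0.2, -0.1]
width: 0.451
gripper_force: 0.0
```

```bash
python3 - <<'E'
import w
from h import *
p,d,P,c=grab("top");save("t5",cv2.resize(p[150:310,340:520],(720,600)))
X=np.array([.9958,.0917]);Y=np.array([-.0917,.9958])
p,d,P,c=grab("wrist")
D=P[...,:2]-[.5846,-.2317];bx=D@X;by=D@Y
f=(bx>0)&(bx<.06)&(abs(by)<.07)&(P[...,2]>0)&(P[...,2]<.17)
print("flap z",f.sum(),np.percentile(P[f][:,2],[5,50,95]) if f.any() else 0)
E
```

```text
t 10.65 pos [ 0.5226 -0.1775  0.2431] yaw_y 5.22 f [ 0.89 -0.21 -0.13] w 0.45135637297605724 0.0 z [-0. -0. -1.]
flap z 8091 [0.15128175 0.15301562 0.15410521]
```

View pics/t5.png

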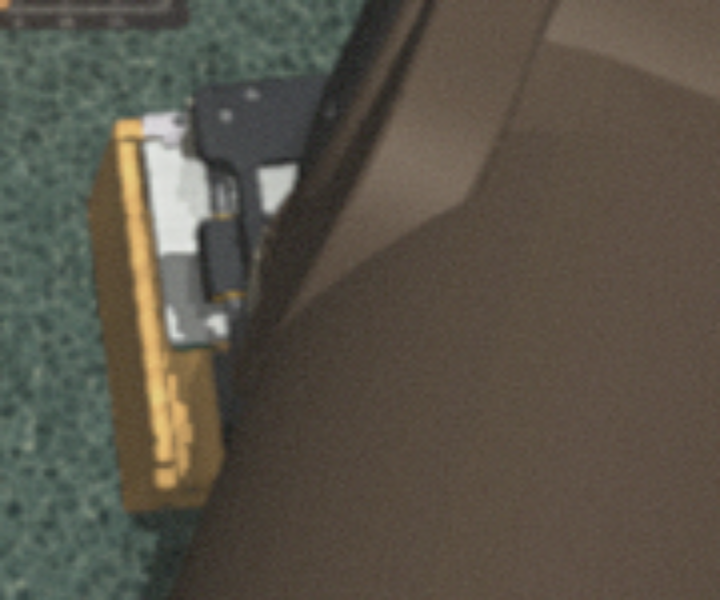

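The flap is level again: its depth points lie at z = 0.153. Next I go down over the knob and grip it.

Emit:
{"method": "apply_moves", "body": {
  "commands": [
    [45, 0, 0, -0.3, 0],
    [45, 0, 0, -0.4, 0],
    [45, 0, 0, -0.3, 0],
    [45, 0, 0, -0.2, 0],
    [45, 0, 0, -0.15, 0],
    [45, 0, 0, 0, 0],
    [10, 0, 0, 0, 0],
    [10, 0, 0, 0, 0],
    [10, 0, 0, 0, 0],
    [10, 0, 0, 0, 0]
  ],
  "newtons": 12
}}

```text
clock: 12.0
position: [0.5224, -0.1775, 0.1629]
ee_rot: [2.118, 2.32, 0.001]
force: [-0.4, 0.4, 3.4]
width: 0.19
gripper_force: 12.0
```

Emit:
{"method": "apply_moves", "body": {
  "commands": [
    [10, 0.08, 0.007, 0, 0],
    [10, 0.08, 0.007, 0, 0],
    [10, 0.07, 0.007, 0, 0],
    [10, 0.04, 0.004, 0, 0],
    [10, 0.03, 0.003, 0, 0],
    [10, 0.03, 0.003, 0, 0],
    [10, 0.03, 0.003, 0, 0],
    [10, 0, 0, 0, 0],
    [10, 0, 0, 0, 0]
  ]
}}

```text
clock: 13.12
position: [0.5402, -0.176, 0.1624]
ee_rot: [-2.116, -2.314, 0.006]
force: [-17.1, 0.4, 17.4]
width: 0.193
gripper_force: 12.0
```

Emit:
{"method": "apply_moves", "body": {
  "commands": [
    [45, 0, 0, 0, 0],
    [45, 0, 0, 0, 0],
    [45, 0, 0, 0, 0],
    [45, 0, 0, 0.1, 0],
    [45, 0, 0, 0.3, 0],
    [45, 0, 0, 0.6, 0],
    [45, 0, 0, 0.6, 0],
    [45, -0.2, 0.8, 0.2, 0],
    [45, -0.3, 0.9, 0, 0],
    [45, -0.3, 0.9, 0, 0],
    [45, -0.3, 0.9, 0, 0],
    [45, 0, 0, 0, 0]
  ]
}}

```text
clock: 14.62
position: [0.4768, 0.0393, 0.2709]
ee_rot: [-2.108, -2.327, -0.002]
force: [0.1, -0.4, 0.3]
width: 0.452
gripper_force: 0.0
```

Emit:
{"method": "apply_moves", "body": {
  "commands": [
    [45, -0.3, 0.9, 0, 0],
    [45, -0.3, 0.9, 0, 0],
    [45, -0.3, 0.9, 0, 0],
    [45, 0, 0, 0, 0],
    [45, 0, 0, 0, 0]
  ]
}}

```text
clock: 15.25
position: [0.4245, 0.1956, 0.2708]
ee_rot: [2.119, 2.319, 0.0]
force: [0.3, -0.3, -0.2]
width: 0.45
gripper_force: 0.0
```

```bash
python3 - <<'E'
import w
from h import *
p,d,P,c=grab("top");save("t6",p)
X=np.array([.9958,.0917]);Y=np.array([-.0917,.9958])
D=P[...,:2]-[.5846,-.2317];z=P[...,2];bx=D@X;by=D@Y
k=(z>.172)&(z<.19)&(abs(by-.06)<.02)&(bx<0)&(bx>-.085);print("knob box x",k.sum(),bx[k].mean(),bx[k].min(),bx[k].max())
f=(bx>-.015)&(bx<.065)&(abs(by)<.08);print("flap",np.percentile(z[f],[2,50,98]))
E
```

```text
t 15.25 pos [0.4245 0.1956 0.2708] yaw_y 5.17 f [ 0.3  -0.28 -0.15] w 0.4495423956829753 0.0 z [ 0.001 -0.    -1.   ]
knob box x 88 -0.03987083065649583 -0.048403095857585045 -0.031283224210303905
flap [0.01136376 0.15408226 0.15691288]
```

View pics/t6.png

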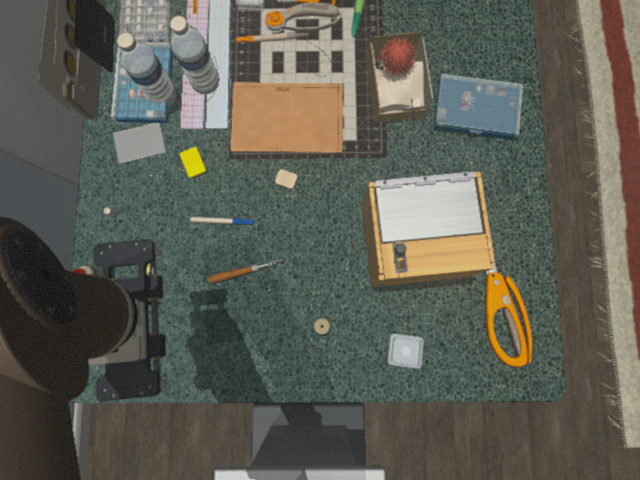

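The flap is shut at (428,208) and the knob is home at (400,250), 39–40 mm in front of the box centre, as expected. The other items have not moved, so I hand in.

```bash
python3 -c "
from cell import arm; print(arm.sign_off())"
```

```text
the job is handed in; nothing more can be done
None
```

The seam ripper is inside the drop box, the flap has sprung shut, the bolt is pushed to its end stop, and the other things were left where they lay; the job is handed in at about 15 s.

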